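# Unload the gear tester and hold its sprung lever on the green zero mark

### The job

The gear tester's dial is about to be zeroed: lift the finished bevel gear off the spindle pin and stand it, hub up, on the floor of the blue tray in the free space beside the two checked gears, without dropping it, and leave everything else where it is. Then take the black handle of the sprung lever, swing it over the empty pin until the orange pointer is inside the green band, never on into the red, and keep it there: the program finishes while the robot is still holding the lever in the green against its spring.

Things in the scene. Friction and masses are not known exactly. Their poses are not given: they have to be found in the camera images.
- tester: Grey gear tester, a fixed block 260 (x) by 290 (y) by 80 mm high; origin at the centre of its underside, z up. On its flat top: the lever's pivot (x +60 mm, y 0), the brass spindle pin (14 mm thick, 12 mm high, at x -35 mm, y 0), the painted scale, and a dial gauge on a bracket (x +100, y +85 mm, 70 mm high above the top). Place and yaw vary.
- gear: Finished steel bevel gear, 0.36 kg (+-25 %), loose over the spindle pin with 3 mm clearance all round; there it blocks the lever. Origin at the centre of its underside (80 mm above the table at first), z up its axis. Toothed part 60 mm wide, 16 mm high; above it, to 42 mm, a plain round hub 36 mm wide, to be gripped from above. Bore 20 mm.
- tray: Fixed blue plastic tray on the robot's left or right, 260 (x) by 190 mm (y), walls 5 mm thick and 60 mm high, floor 5 mm thick. Origin at the centre of its underside, z up. Two checked gears stand at x +80, y +-42 mm; the half towards -x is empty (its middle is about x -45 mm, y 0).
- feeler (a joint): Angle (rad) of the sprung lever about its upright pivot: 0 at rest on its stop, growing anticlockwise seen from above, mechanical end at 1.35. The green lies between 0.75 and 1.15. A spring pulls it back to 0: about 3 N at the handle at rest, plus 1 N per 0.13 rad (9 to 12 N in the green). Let go, it flies back.
- handle: The lever's upright black handle, a round sleeve that turns freely on its own axis, 20 mm thick, 42 mm high, 130 mm from the pivot. Origin at the centre of its foot, on top of the flat steel lever arm (16 mm wide, 12 mm thick, its top 34 mm above the tester's top); z up. Grip it from above.
- pivot (a point): Point on the lever's pivot axis, level with the top of the lever arm (34 mm above the tester's top).
- pointer (a point): Tip of the orange pointer at the end of the lever arm, 165 mm from the pivot, just above the scale.
- mark: Painted scale on the tester's top (look only), at another angle each time. Origin on the lever's pivot axis at the tester's top; x points from the pivot through the middle of the green band, y along the lever's growing travel. Green: 24 mm wide at the pointer's radius; white on both sides; the red begins 20 mm past the green's middle on the +y side.
- checked1: First checked bevel gear, standing in the tray, same shape as the finished gear. Origin at the centre of its underside. Leave alone.
- checked2: Second checked bevel gear, standing in the tray, same shape. Origin at the centre of its underside. Leave alone.
- rack: Fixed wooden board 220 x 150 mm with stacks of gears up to 102 mm high, on the side of the robot where the tray is not. Origin under its centre.
- engraver: Red hand engraver, about 185 mm long and 40 mm high, lying behind the tester. Origin under its middle. Leave alone.
- brush: Bench brush lying behind the tester. Leave alone.
- oilcan: Yellow jar, 50 mm wide, 100 mm high, behind the tester. Origin under its centre. Leave alone.
- arbor: Steel arbor standing on a 48 mm foot, 85 mm high, behind the tester. Origin under its centre. Leave alone.

How it is judged:
By the outcome, as a careful person would: the job done as asked, in the order asked, and still so for the second after the job is handed in, while the arm keeps its last pose, push and grip.
It also fails if it takes over 54 s, if anything falls off the work surface, if the arm or the gripper's body presses on something with over 40 N, if the wrist force passes 120 N, or if a joint passes its speed limit or range.

### The arm

A 7-joint arm with a two-finger parallel gripper is mounted at the origin on the work surface. World frame = base frame: x ahead of the robot, y to its left, z up, the work surface at z = 0. Lengths are in mm, angles in rad, forces in N, time in s.
With the tool pointing down it reaches from about 350 to 900 mm from the base axis. Payload 7.2 kg.
Tool frame: the origin (TCP) lies on the centre line of the jaws, within the pads' length; the fingertips stand 22 mm ahead of it and the grasp point (between the pads) lies 3 mm ahead of it (arm.tip_extent is the distance from the TCP to the fingertips, in mm); z points along the fingers, y is the line along which they close (so a half turn about z gives the same grasp; the last joint's range is limited). The gripper opens to 85 mm and grips with 20 to 120 N. Pads are 22 mm wide; open, the fingers measure 114 mm over their backs; the gripper's body (76 mm by 85 mm) begins 54 mm behind the grasp point. The pads swing forward as they close: fully open they stand 13 mm farther back than shut.
Start: joints at [1.116, 0.411, -0.013, 1.596, 0.006, 1.134, -0.082], TCP at [235.755, -578.833, 253.297] pointing down, gripper open.
Joint ranges: [-2.95, 2.95], [-0.29, 1.99], [-1.47, 1.44], [0.14, 2.54], [-1.03, 4.17], [0.13, 1.85], [-2.86, 2.86]. Speed limits (rad/s): [2.39, 2.39, 3.01, 3.01, 3.14, 3.14, 3.14].

### API

Orientations are given as a unit quaternion [x, y, z, w].
In Python, from cell import arm gives the robot as it stands.
- The arm moves only by the tool tcp_steps, called after "Emit:" as name(argument=value, ...) on one line, values as JSON. Schema: {"type":"object","properties":{"steps":{"type":"array","items":{"type":"number"},"minItems":6,"maxItems":48},"finger_gap":{"type":"number"},"only":{"type":"string"},"quiet":{"type":"boolean"},"lines":{"type":"string"}},"required":["steps"],"additionalProperties":false}. steps is one flat list of numbers that holds 1 to 8 rows one after another, with no inner brackets; each row has 6 numbers: dx, dy, dz in units of 5 mm, then a rotation vector rx, ry, rz in units of 0.25 rad; each row is the pose to reach, as a shift and turn from the pose commanded when the call began, along the tool's axes at that moment; what a row does not reach only later rows make up. A row lasts 1/8 s, in which the tool goes at most 62.5 mm and 0.188 rad, less where a joint would pass 70% of its speed; a pose out of reach is approached as far as the arm can. finger_gap is the opening from 0.0 (shut) to 1.0 (fully open), set as the call begins (left out keeps the last). The fingers move at their own pace and stop on an object; the grip force is fixed at half the most. Time passes only in rows, so rows that do not move let the fingers close. The tool returns the time, the measured TCP pose, the force, the opening and the grip force at its end. only (a regular expression) keeps the lines of the reply that match it, lines (a string "A,B") keeps lines A to B, and quiet returns only ok. Input that does not fit is refused with a message, and nothing moves.
- arm.sense(): the state, without advancing time (a new reading comes with each control period).
- arm.get_image(name): name is "scene" or "top" or "wrist"; returns the picture (384x512x3 uint8, red, green, blue); there is no depth.
- arm.camera_params(name): a dict with "camera_matrix" (3x3 intrinsics, pixels), "view" (4x4, takes a point from world to camera coordinates); the wrist camera has in their place "tool_from_camera" (4x4, takes a point from camera to tool coordinates, whose origin is the TCP and whose axes are the flange's). Camera axes: x right, y down, z forward; pixel columns grow to the right and rows downward; lengths in mm; the calibration is good to about 2 mm. A picture is of the moment at which its call begins: read the wrist's pose just before it. camera_params takes no time and is no camera call.
- arm.hand_in(): hands the job in; it is judged then, once.
The state is a dict: "t": time; "joints": joint angles; "dq": joint speeds; "tau": joint torques, N m; "position": TCP position; "orientation": TCP orientation; "ft_force": force on the tool from outside, world axes, zero at the start; "ft_torque": the same for the moment, N m; "finger_gap": opening from 0.0 (shut) to 1.0 (fully open); "finger_force": force on a finger pad.
Only numpy, scipy, OpenCV 4.12 (cv2) and the standard library are available. Lean on these libraries where they do the work, as an engineer would, in place of code of your own. Each camera call takes 0.05 s, during which the arm holds its last target. There are 200 camera calls.

## Working session

There is one attempt and no reset: what is moved stays moved. The work goes in short steps, Python scripts to look and compute and a tool call to move; the robot and the scene stay as the last step left them, time stands still between calls to the robot, and variables do not carry over. Pictures are saved under pics/ and viewed, at most 10 in all, crops included, and the job is handed in when it is done.

```bash
ls; mkdir -p pics; cat > h.py <<'E'
from cell import arm
import numpy as np, cv2
from scipy.spatial.transform import Rotation as R
def snap(n,f):
    im=arm.get_image(n); cv2.imwrite('pics/'+f,im[:,:,::-1]); return im
def ray(n,u,v,z):
    """pixel -> world point on plane z (fixed cameras)"""
    p=arm.camera_params(n);K=np.array(p["camera_matrix"]);V=np.array(p["view"])
    d=V[:3,:3].T@np.linalg.solve(K,[u,v,1.]);c=-V[:3,:3].T@V[:3,3]
    return c+d*(z-c[2])/d[2]
def proj(n,P):
    p=arm.camera_params(n);K=np.array(p["camera_matrix"]);V=np.array(p["view"])
    q=K@(V[:3,:3]@np.array(P,float)+V[:3,3]);return q[:2]/q[2]
def totool(P):
    s=arm.sense();return R.from_quat(s["orientation"]).inv().apply(np.array(P,float)-s["position"])
E
python3 - <<'E'
from h import *
np.set_printoptions(precision=3,suppress=True)
a=snap("top","top0.png");b=snap("scene","scene0.png")
big=np.hstack([a,b])
s=arm.sense();print(s);print(R.from_quat(s["orientation"]).as_matrix());
for n in("top","scene"):
    V=np.array(arm.camera_params(n)["view"]);print(arm.camera_params(n)["camera_matrix"],-V[:3,:3].T@V[:3,3])
E
```

```text
cell.py
pics
{'t': 0.1, 'joints': array([ 1.116,  0.412, -0.013,  1.597,  0.006,  1.134, -0.082]), 'dq': array([ 0.   , -0.002, -0.   , -0.001, -0.003, -0.001,  0.   ]), 'tau': array([  0.004, -60.183,   0.685, -30.009,   0.014,   0.006,   0.   ]), 'position': array([ 235.587, -578.442,  252.505]), 'orientation': array([ 0.981,  0.192, -0.   , -0.001]), 'ft_force': array([ 0.186, -0.49 ,  0.067]), 'ft_torque': array([-0.055,  0.037,  0.013]), 'finger_force': 0.0, 'finger_gap': 0.9957539895628559}
[[ 0.926  0.377 -0.001]
 [ 0.377 -0.926  0.001]
 [-0.    -0.002 -1.   ]]
[[461.375   0.    255.745]
 [  0.    461.375 199.806]
 [  0.      0.      1.   ]] [ 466.078  -13.955 1331.672]
[[419.251   0.    252.5  ]
 [  0.    419.251 194.838]
 [  0.      0.      1.   ]] [1218.605  967.013  910.892]
```
View pics/top0.png

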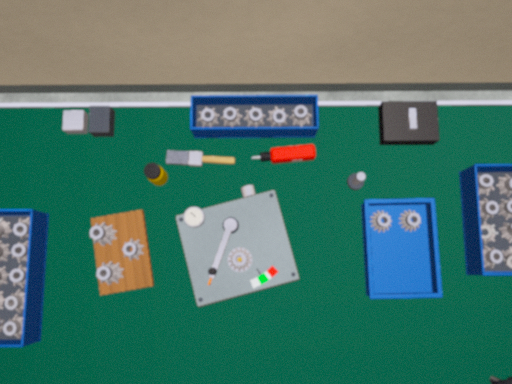

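View pics/scene0.png

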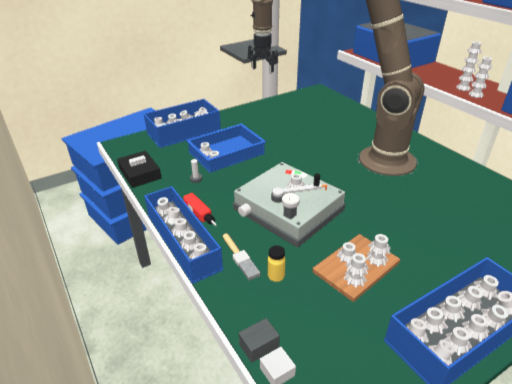

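The top view (image up = +x, left = +y) shows the tester at about (238,248), gear (239,260), handle (212,272), the green band (263,279) and the tray (402,248). I'll enlarge those areas.

```bash
python3 - <<'E'
import cv2,numpy as np
a=cv2.imread('pics/top0.png')
cv2.imwrite('pics/c1.png',cv2.resize(a[180:310,170:305],None,fx=4.5,fy=4.5,interpolation=cv2.INTER_CUBIC))
E
```

View pics/c1.png

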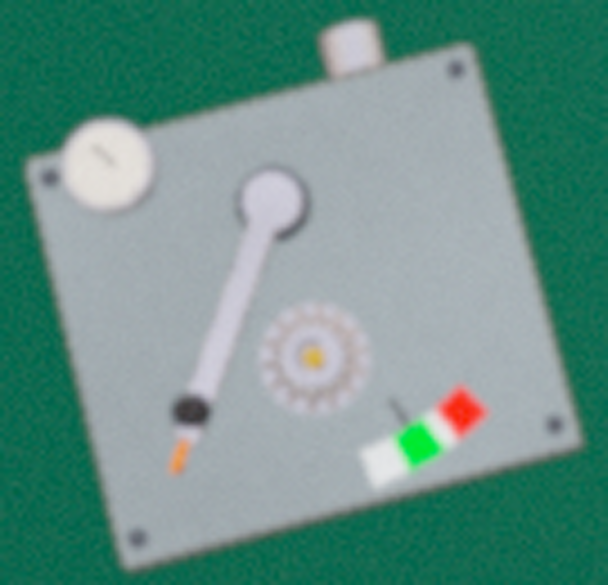

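```bash
python3 - <<'E'
from h import *
np.set_printoptions(precision=1,suppress=True)
c=lambda u,v:((u+.5)/4.5+170-.5,(v+.5)/4.5+180-.5)
cor=[ray("top",*c(*p),80) for p in[(27,158),(470,42),(582,445),(128,570)]];print("corners",*cor,"ctr",np.mean(cor,0))
yx=(cor[0]+cor[1]-cor[2]-cor[3]);yaw=np.arctan2(yx[1],yx[0]);print("yaw",yaw)
ctr=np.mean(cor,0);Rz=R.from_euler('z',yaw)
piv=ctr+Rz.apply([60,0,34]);pin=ctr+Rz.apply([-35,0,0]);print("model piv",piv,"pin",pin)
print("gear",ray("top",*c(314,357),115),"pivot",ray("top",*c(272,203),118))
h=ray("top",*c(190,408),156);g=ray("top",*c(418,446),80);print("handle",h,"green",g, "red0",ray("top",*c(449,421),80))
for q in(h,g):
  d=q-piv;print(np.hypot(*d[:2]),np.arctan2(d[1],d[0]))
print("pointer tip",ray("top",*c(176,472),90))
t=[ray("top",*p,60) for p in[(363.5,199.5),(435.5,197.5),(441,296.5),(369,298.5)]];print("tray",*t,np.mean(t,0))
print("chk",ray("top",383,219,35),ray("top",413,219,35))
print("rack",ray("top",122,252,0))
E
```

```text
corners [614.2 214.6  80. ] [684.8 -55.   80. ] [ 441.7 -119.6   80. ] [369.5 149.1  80. ] ctr [527.5  47.2  80. ]
yaw 0.26063085685986254
model piv [585.5  62.7 114. ] pin [493.7  38.2  80. ]
gear [493.1  38.3 115. ] pivot [582.7  63.1 118. ]
handle [464.  105.9 156. ] green [441.3 -22.2  80. ] red0 [455.9 -40.8  80. ]
128.97774984941697 2.8001441998362115
167.4048688009584 -2.6094133657279124
pointer tip [426.6 120.4  90. ]
tray [ 657.7 -304.3   60. ] [ 662.7 -504.4   60. ] [ 392.8 -503.    60. ] [ 387.8 -309.2   60. ] [ 525.2 -405.2   60. ]
chk [ 605.7 -362.8   35. ] [ 605.5 -447.2   35. ]
rack [516.2 381.    0. ]
```

Careful with the scale: shifts go in units of 5 mm and turns go in units of 0.25 rad. That gives: -320 mm is -64, 320 mm is 64, -0.84 rad is -3.36.

Emit:
tcp_steps(steps=[8, -8, 0, 0, 0, -0.4, 16, -16, 0, 0, 0, -0.8, 24, -24, 0, 0, 0, -1.2, 32, -32, 0, 0, 0, -1.6, 40, -40, 0, 0, 0, -2, 48, -48, 0, 0, 0, -2.4, 56, -56, 0, 0, 0, -2.8, 64, -64, 0, 0, 0, -3.36], finger_gap=0.8)

```text
t: 1.1
position: [411.7, -160.0, 253.3]
orientation: [0.817, 0.577, -0.0, 0.0]
ft_force: [1.1, 0.7, -0.1]
finger_gap: 0.804
finger_force: 0.0
```

```bash
python3 - <<'E'
from h import *
s=arm.sense();m=R.from_quat(s["orientation"]).as_matrix();print(totool([493.3,38.3,190]).round(1),m.round(3),s["joints"].round(2))
E
```

```text
[214.2  10.8  63.2] [[ 0.334  0.943  0.   ]
 [ 0.943 -0.334 -0.   ]
 [-0.     0.    -1.   ]] [ 0.65  0.12 -0.42  1.99  0.06  1.04 -0.14]
```

In the tool's units: 214 mm is 42.8, 200 mm is 40.

Emit:
tcp_steps(steps=[10, 0.6, 3, 0, 0, 0, 21, 1.2, 6, 0, 0, 0, 32, 1.6, 9, 0, 0, 0, 40, 2, 11, 0, 0, 0, 42.8, 2.2, 12.6, 0, 0, 0, 42.8, 2.2, 12.6, 0, 0, 0, 42.8, 2.2, 12.6, 0, 0, 0])

```text
t: 1.98
position: [493.6, 35.0, 190.3]
orientation: [0.818, 0.575, -0.0, 0.0]
ft_force: [-0.2, -0.2, -0.9]
finger_gap: 0.799
finger_force: 0.0
```

```bash
python3 - <<'E'
from h import *
s=arm.sense();im=snap("wrist","w1.png");p=arm.camera_params("wrist");T=np.array(p["tool_from_camera"]);K=np.array(p["camera_matrix"])
print(totool([493.3,38.3,120]).round(1),s["position"],T.round(2),K.round(1))
def wp(P):
    q=np.linalg.inv(T)@np.r_[totool(P),1];q=K@q[:3];return (q[:2]/q[2]).round(1)
print("gear bore exp",wp([493.3,38.3,122]),"handle",wp([464,106,156]),"piv",wp([584,63,118]))
E
```

```text
[ 3.2 -1.6 70.5] [493.64776586  35.03157252 190.30085411] [[  -0.     -0.95   -0.3    78.83]
 [   1.     -0.     -0.     -0.66]
 [   0.     -0.3     0.95 -120.94]
 [   0.      0.      0.      1.  ]] [[301.4   0.  255.4]
 [  0.  301.4 192.6]
 [  0.    0.    1. ]]
gear bore exp [254.1 213.9] handle [155.3 141. ] piv [375.6 132.2]
```

View pics/w1.png

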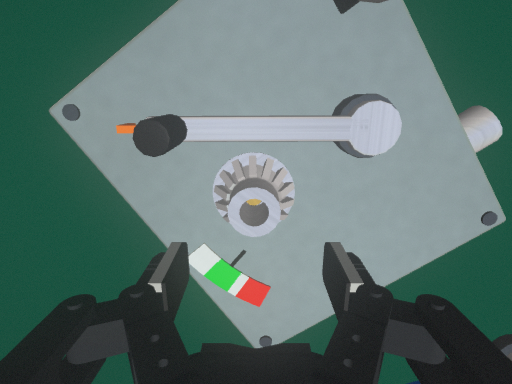

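The wrist view shows the bore at (254,211), about 3 px above where I expected it. The gear is therefore about 4.5 mm ahead in tool x. The handle top is at (152,136) and the pivot at (376,128).

In the tool's units: 70 mm is 14, 4.5 mm is 0.9.

Emit:
tcp_steps(steps=[0.4, -0.2, 5, 0, 0, 0, 0.8, -0.32, 10, 0, 0, 0, 0.9, -0.32, 12.4, 0, 0, 0, 0.9, -0.32, 14, 0, 0, 0, 0.9, -0.32, 14.2, 0, 0, 0, 0.9, -0.32, 14.2, 0, 0, 0])

```text
t: 2.78
position: [494.3, 40.7, 119.9]
orientation: [0.818, 0.576, 0.0, 0.0]
ft_force: [0.2, -0.4, 0.2]
finger_gap: 0.8
finger_force: 0.0
```

Emit:
tcp_steps(steps=[0, 0, 0, 0, 0, 0, 0, 0, 0, 0, 0, 0, 0, 0, 0, 0, 0, 0, 0, 0, 0, 0, 0, 0, 0, 0, 0, 0, 0, 0, 0, 0, 0, 0, 0, 0], finger_gap=0)

```text
t: 3.52
position: [494.4, 40.8, 120.1]
orientation: [0.818, 0.576, 0.0, 0.001]
ft_force: [-2.2, -0.1, 5.7]
finger_gap: 0.396
finger_force: 59.4
```

In the tool's units: -5 mm is -1, -100 mm is -20.

Emit:
tcp_steps(steps=[0, 0, -1, 0, 0, 0, 0, 0, -3, 0, 0, 0, 0, 0, -8, 0, 0, 0, 0, 0, -14, 0, 0, 0, 0, 0, -18, 0, 0, 0, 0, 0, -20, 0, 0, 0])

```text
t: 4.28
position: [494.2, 40.9, 220.6]
orientation: [0.818, 0.576, 0.001, 0.0]
ft_force: [0.6, -0.3, -3.3]
finger_gap: 0.4
finger_force: 60.3
```

```bash
python3 - <<'E'
from h import *
print(totool([480,-404,130]).round(1))
E
```

```text
[-423.6  136.6   90.6]
```

In the tool's units: 40 mm is 8, -365 mm is -73.

Emit:
tcp_steps(steps=[-5, 1.6, 0, 0, 0, 0, -14, 4.6, 0, 0, 0, 0, -24, 7.8, 0, 0, 0, 0, -34, 11, 0, 0, 0, 0, -44, 14.2, 0, 0, 0, 0, -54, 17.4, 0, 0, 0, 0, -64, 20.6, 4, 0, 0, 0, -73, 23.6, 8, 0, 0, 0])

```text
t: 5.28
position: [481.2, -344.6, 178.5]
orientation: [0.818, 0.575, -0.0, -0.0]
ft_force: [0.8, -0.3, -3.0]
finger_gap: 0.398
finger_force: 60.3
```

Emit:
tcp_steps(steps=[-7, 2.2, 4, 0, 0, 0, -10.6, 3.4, 8, 0, 0, 0, -11.72, 3.72, 10, 0, 0, 0, -11.72, 3.72, 10, 0, 0, 0, -11.72, 3.72, 10, 0, 0, 0])

```text
t: 5.9
position: [480.5, -402.9, 130.1]
orientation: [0.817, 0.576, 0.0, 0.0]
ft_force: [0.1, 0.4, -3.1]
finger_gap: 0.395
finger_force: 60.3
```

```bash
python3 - <<'E'
from h import *
im=snap("wrist","w2.png")
im2=arm.get_image("top")[180:310,340:460];cv2.imwrite("pics/t2.png",cv2.resize(im2[:,:,::-1],None,fx=3,fy=3))
a=cv2.imread("pics/w2.png");b=cv2.imread("pics/t2.png");c=np.zeros((390,512+360,3),np.uint8);c[:384,:512]=a;c[:390,512:]=b
cv2.imwrite("pics/v2.png",cv2.resize(c,(800,358)))
print(totool([480,-404,46]).round(1))
E
```

```text
[-0.9 -0.4 84.4]
```

View pics/v2.png

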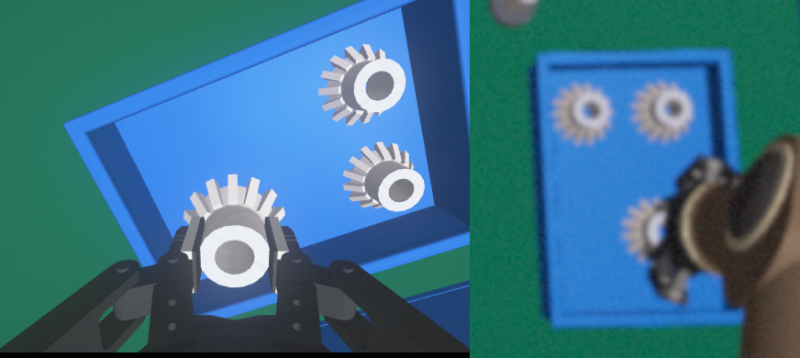

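The gear is level in the jaws and sits over the free half of the tray, with the checked gears well clear.

Emit:
tcp_steps(steps=[0, 0, 6, 0, 0, 0, 0, 0, 12, 0, 0, 0, 0, 0, 15, 0, 0, 0, 0, 0, 16.4, 0, 0, 0, 0, 0, 16.6, 0, 0, 0, 0, 0, 16.6, 0, 0, 0])

```text
t: 6.75
position: [480.2, -404.4, 47.2]
orientation: [0.818, 0.576, 0.0, 0.001]
ft_force: [0.5, -0.2, -3.2]
finger_gap: 0.396
finger_force: 60.3
```

Emit:
tcp_steps(steps=[0, 0, 0.1, 0, 0, 0, 0, 0, 0.2, 0, 0, 0, 0, 0, 0.3, 0, 0, 0, 0, 0, 0.3, 0, 0, 0, 0, 0, 0.3, 0, 0, 0])

```text
t: 7.38
position: [479.7, -404.2, 45.2]
orientation: [0.818, 0.576, -0.0, 0.0]
ft_force: [-2.2, 1.5, 2.6]
finger_gap: 0.393
finger_force: 60.9
```

Emit:
tcp_steps(steps=[0, 0, 0, 0, 0, 0, 0, 0, 0, 0, 0, 0, 0, 0, 0, 0, 0, 0, 0, 0, 0, 0, 0, 0], finger_gap=0.75)

```text
t: 7.88
position: [479.8, -404.1, 44.8]
orientation: [0.818, 0.576, 0.0, 0.0]
ft_force: [-0.2, -0.6, -1.0]
finger_gap: 0.749
finger_force: 0.0
```

Emit:
tcp_steps(steps=[0, 0, -2, 0, 0, 0, 0, 0, -7, 0, 0, 0, 0, 0, -16, 0, 0, 0, 0, 0, -26, 0, 0, 0, 0, 0, -32, 0, 0, 0, 0, 0, -34, 0, 0, 0])

```text
t: 8.62
position: [480.5, -404.6, 217.7]
orientation: [0.818, 0.576, 0.001, 0.002]
ft_force: [-0.4, 0.3, -1.1]
finger_gap: 0.747
finger_force: 0.0
```

```bash
python3 - <<'E'
from h import *
snap("wrist","w3.png")
E
```

```text
(no output)
```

View pics/w3.png

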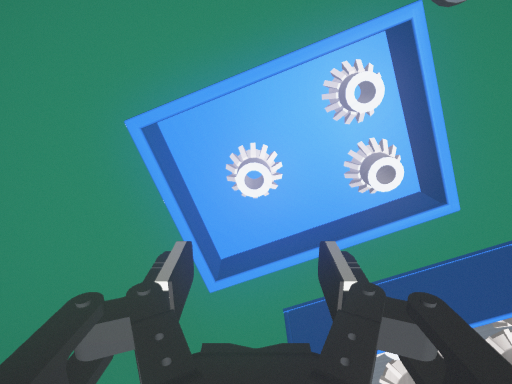

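The gear stands hub up at (255,178) in the free half of the tray, and both checked gears are untouched. Next I'll refine the handle, pivot and green positions from the first wrist picture.

```bash
python3 - <<'E'
from h import *
np.set_printoptions(precision=2,suppress=True)
p=arm.camera_params("wrist");T=np.array(p["tool_from_camera"]);K=np.array(p["camera_matrix"])
Rw=R.from_quat([.818,.575,0,0]);P=np.array([493.65,35.03,190.3])
def wr(u,v,z):
    d=Rw.apply(T[:3,:3]@np.linalg.solve(K,[u,v,1]));c=P+Rw.apply(T[:3,3]);return c+d*(z-c[2])/d[2]
h=wr(153,137,156);pv=wr(376,128,118);g=wr(223,275,80);r0=wr(241,287,80)
print(h,pv,g,r0,"gear",wr(254,211,122),"pin? ptr",wr(118,129,90))
for q in(h,g,r0):
  for c in(pv,np.array([585,63.5,0])):
    d=q-c;print(np.hypot(*d[:2]),np.arctan2(d[1],d[0])%(2*np.pi))
print(totool([464.5,106.5,200]).round(1), arm.sense()["joints"].round(2))
E
```

```text
[463.72 108.49 156.  ] [584.63  65.76 118.  ] [441.76 -22.3   80.  ] [452.35 -39.25  80.  ] gear [493.83  40.6  122.  ] pin? ptr [418.62 121.85  90.  ]
128.24218779231018 2.8018915413223966
129.35944690303162 2.786346801087496
167.8316539207701 3.6939534942313594
166.97159888783992 3.68125723947729
168.8917012425163 3.8125697168890746
167.78540596784123 3.800639960422538
[ 475.8 -187.4   16.3] [ 0.87  0.47 -0.35  1.61  0.18  1.08  0.13]
```

In the tool's units: 320 mm is 64, -47 mm is -9.4, 1.1 rad is 4.4.

Emit:
tcp_steps(steps=[5, -2, 0, 0, 0, 0.4, 14, -5.6, 0, 0, 0, 1, 24, -9.4, 0, 0, 0, 1.6, 34, -13.4, 0, 0, 0, 2.2, 44, -17.4, 0, 0, 0, 2.8, 54, -21.2, 0, 0, 0, 3.4, 64, -25.2, 0, 0, 0, 4, 73, -28.8, 0, 0, 0, 4.4])

```text
t: 9.68
position: [466.2, -10.0, 213.7]
orientation: [0.998, 0.062, -0.001, -0.0]
ft_force: [0.6, -0.4, 0.2]
finger_gap: 0.748
finger_force: 0.0
```

```bash
python3 - <<'E'
from h import *
print(totool([464,107.5,200]).round(1), arm.sense()["joints"].round(2))
E
```

```text
[  12.3 -116.9   13.7] [ 0.23  0.21 -0.36  2.    0.09  0.95 -1.62]
```

Emit:
tcp_steps(steps=[0.8, -8, 0, 0, 0, 0, 1.6, -16, 0.8, 0, 0, 0, 2.2, -21.6, 1.6, 0, 0, 0, 2.46, -23.38, 2.8, 0, 0, 0, 2.46, -23.38, 2.8, 0, 0, 0, 2.46, -23.38, 2.8, 0, 0, 0])

```text
t: 10.42
position: [464.6, 104.1, 200.5]
orientation: [0.998, 0.062, -0.0, 0.0]
ft_force: [-0.2, -0.2, -0.0]
finger_gap: 0.749
finger_force: 0.0
```

```bash
python3 - <<'E'
from h import *
snap("wrist","w4.png")
print(totool([464,107.5,142]).round(1))
E
```

```text
[-0.3 -3.4 58.7]
```

View pics/w4.png

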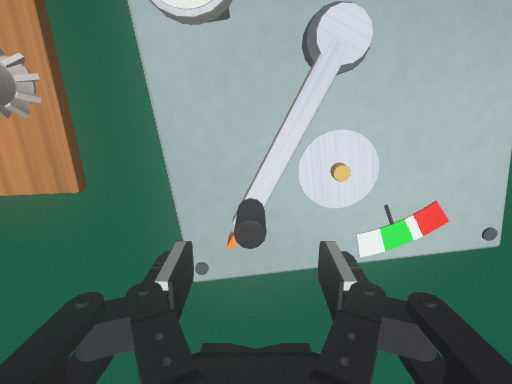

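The handle top is at (250,231), within about 2 mm of the estimate. I'll descend and grip.

Emit:
tcp_steps(steps=[0.2, -0.4, 4, 0, 0, 0, 0.3, -0.68, 8, 0, 0, 0, 0.3, -0.68, 10.8, 0, 0, 0, 0.3, -0.68, 11.8, 0, 0, 0, 0.3, -0.68, 11.8, 0, 0, 0])

```text
t: 11.1
position: [465.8, 108.9, 141.8]
orientation: [0.998, 0.063, -0.0, 0.0]
ft_force: [0.6, 0.1, 0.9]
finger_gap: 0.751
finger_force: 0.0
```

Emit:
tcp_steps(steps=[0, 0, 0, 0, 0, 0, 0, 0, 0, 0, 0, 0, 0, 0, 0, 0, 0, 0, 0, 0, 0, 0, 0, 0, 0, 0, 0, 0, 0, 0, 0, 0, 0, 0, 0, 0, 0, 0, 0, 0, 0, 0], finger_gap=0)

```text
t: 11.98
position: [466.0, 108.2, 142.5]
orientation: [0.998, 0.063, 0.0, 0.001]
ft_force: [-1.0, -3.3, 5.8]
finger_gap: 0.219
finger_force: 58.3
```

```bash
python3 - <<'E'
from h import *
np.set_printoptions(precision=2,suppress=True)
s=arm.sense();P=s["position"];c=np.array([585,64.5])
r=P[:2]-c;a0=np.arctan2(r[1],r[0]);print(P,np.hypot(*r),a0)
for d in(.1,.2,.3,.4,.5,.6,.7,.8,.89):
    D=R.from_euler('z',d).apply([*r,0])[:2]+c
    print(d,totool([*D,P[2]]))
E
```

```text
[466.01 108.23 142.46] 126.76919814092794 2.7893731495044114
0.1 [-5.26 11.53  0.01]
0.2 [-9.35 23.52  0.03]
0.3 [-12.22  35.86   0.04]
0.4 [-13.84  48.43   0.06]
0.5 [-14.2   61.1    0.08]
0.6 [-13.29  73.74   0.09]
0.7 [-11.12  86.22   0.11]
0.8 [-7.72 98.43  0.13]
0.89 [ -3.63 109.08   0.15]
```

In the tool's units: -2.5 mm is -0.5, 49.6 mm is 9.92.

Emit:
tcp_steps(steps=[-0.5, 1.2, 0, 0, 0, 0, -1.08, 2.4, 0, 0, 0, 0, -1.54, 3.6, 0, 0, 0, 0, -1.92, 4.8, 0, 0, 0, 0, -2.24, 6.08, 0, 0, 0, 0, -2.5, 7.36, 0, 0, 0, 0, -2.7, 8.6, 0, 0, 0, 0, -2.84, 9.92, 0, 0, 0, 0])

```text
t: 12.98
position: [458.5, 59.0, 142.4]
orientation: [0.998, 0.064, 0.001, -0.001]
ft_force: [1.2, 6.5, 6.0]
finger_gap: 0.216
finger_force: 58.7
```

Emit:
tcp_steps(steps=[-0.04, 1.2, 0, 0, 0, 0, -0.08, 2.6, 0, 0, 0, 0, 0, 4, 0, 0, 0, 0, 0.12, 5.2, 0, 0, 0, 0, 0.32, 6.4, 0, 0, 0, 0, 0.56, 7.8, 0, 0, 0, 0, 0.56, 7.8, 0, 0, 0, 0])

```text
t: 13.85
position: [465.9, 20.9, 142.4]
orientation: [0.998, 0.064, 0.001, -0.001]
ft_force: [-1.2, 8.8, 8.5]
finger_gap: 0.216
finger_force: 59.0
```

```bash
python3 - <<'E'
from h import *
snap("wrist","w5.png")
E
```

```text
(no output)
```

View pics/w5.png

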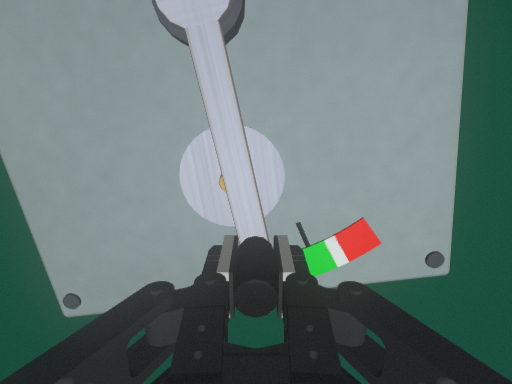

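The lever follows the gripper and is near 0.69 rad, with the green just ahead at (320,258). About 0.2 rad remains.

In the tool's units: 24.6 mm is 4.92, 7.2 mm is 1.44.

Emit:
tcp_steps(steps=[0.24, 1, 0, 0, 0, 0, 0.52, 2, 0, 0, 0, 0, 0.82, 3, 0, 0, 0, 0, 1.12, 4, 0, 0, 0, 0, 1.44, 4.92, 0, 0, 0, 0, 1.44, 4.92, 0, 0, 0, 0, 1.44, 4.92, 0, 0, 0, 0])

```text
t: 14.78
position: [476.1, -1.3, 142.4]
orientation: [0.998, 0.064, 0.001, -0.001]
ft_force: [-0.7, 11.2, 8.2]
finger_gap: 0.221
finger_force: 59.1
```

```bash
python3 - <<'E'
from h import *
a=arm.get_image("wrist");b=arm.get_image("scene");t=arm.get_image("top")
A=cv2.resize(a[180:340,160:400],(600,400));
c=np.hstack([cv2.resize(b[150:250,220:360],(400,286)),cv2.resize(t[210:310,170:310],(400,286))])
cv2.imwrite("pics/v6.png",np.vstack([np.hstack([cv2.resize(a[220:330,200:400],(545,300)),np.zeros((300,255,3),np.uint8)]),c])[:,:,::-1])
P=arm.sense()["position"];print(P,2*np.arcsin(np.hypot(P[0]-466,P[1]-108.2)/260))
E
```

```text
[476.08224789  -1.23636281 142.44805952] 0.8728264559880976
```

View pics/v6.png

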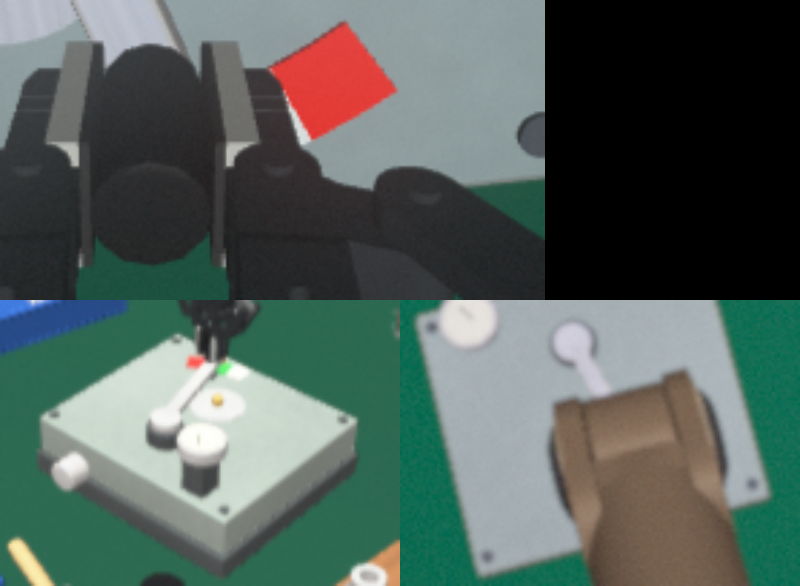

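```bash
python3 - <<'E'
from h import *
im=snap("wrist","w7.png")
cv2.imwrite("pics/w7c.png",cv2.resize(im[100:300,150:400,::-1],(750,600),interpolation=cv2.INTER_CUBIC))
p=arm.camera_params("wrist");T=np.array(p["tool_from_camera"]);K=np.array(p["camera_matrix"])
def wr(P,q,u,v,z):
    Rw=R.from_quat(q);P=np.array(P)
    d=Rw.apply(T[:3,:3]@np.linalg.solve(K,[u,v,1]));c=P+Rw.apply(T[:3,3]);return c+d*(z-c[2])/d[2]
c=np.array([585,64.5])
def ang(q): return np.hypot(*(q[:2]-c)),np.arctan2(*(q[:2]-c)[::-1])%(2*np.pi)
P,q=[464.6,104.1,200.5],[.998,.062,0,0]
print("w4 green",ang(wr(P,q,397,235,80)),"pin",wr(P,q,342,173,92),"piv",wr(P,q,344,34,118),"handle",ang(wr(P,q,250,230,156)))
P,q=[465.9,20.9,142.4],[.998,.064,0,0]
print("w5 green",ang(wr(P,q,320,259,80)))
for a,b in(((217,100),(243,200)),): 
  x=wr(P,q,*a,114);y=wr(P,q,*b,114);print("arm w5",np.arctan2(*(y-x)[1::-1])%(2*np.pi))
E
```

```text
w4 green (np.float64(168.33569046034776), np.float64(3.6906800668254958)) pin [493.09908178  40.42059069  92.        ] piv [583.86725657  65.89001979 118.        ] handle (np.float64(127.5577870785064), np.float64(2.78908300639814))
w5 green (np.float64(168.4045335634824), np.float64(3.707061039328452))
arm w5 3.4984026805507176
```

View pics/w7c.png

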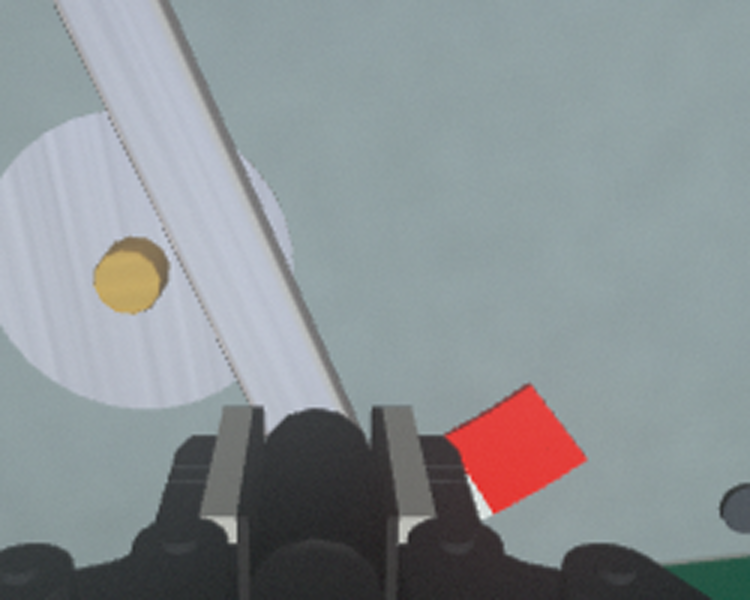

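```bash
python3 - <<'E'
from h import *
p=arm.camera_params("wrist");T=np.array(p["tool_from_camera"]);K=np.array(p["camera_matrix"])
s=arm.sense();Rw=R.from_quat(s["orientation"]);P=s["position"]
def wr(a,b,z):
    u,v=150+(a+.5)/3-.5,100+(b+.5)/3-.5
    d=Rw.apply(T[:3,:3]@np.linalg.solve(K,[u,v,1]));c=P+Rw.apply(T[:3,3]);return (c+d*(z-c[2])/d[2])[:2]
A=lambda v:np.arctan2(v[1],v[0])%(2*np.pi)
x,y=wr(107,0,114),wr(300,407,114);print("arm dir",A(y-x))
pin=wr(127,283,92);print("pin",pin)
yaw=.2606
piv=pin+95*np.array([np.cos(yaw),np.sin(yaw)])
n=np.array([-1*(y-x)[1],(y-x)[0]])/np.linalg.norm(y-x);print("piv",piv,"offset of arm line from piv",n@(x-piv))
r=wr(468,473,80);r1,r2=wr(447,435,80),wr(490,512,80)
print("red0 angle",A(r-piv),A(r1-piv),A(r2-piv),np.hypot(*(r-piv)),"=> green mid",A(r-piv)-20/165)
E
```

```text
arm dir 3.672476774456866
pin [492.91637241  40.43216836]
piv [584.70875022  64.90990062] offset of arm line from piv 0.24560163864529727
red0 angle 3.8037205669146346 3.80637068243532 3.801775541388924 166.84075091890568 => green mid 3.6825084457025135
```

The arm points at 3.672 rad and the green's middle is at 3.683 rad. The pointer is about 2 mm short of centre, well inside the ±12 mm band, so I'm handing in.

```bash
python3 -c "
from cell import arm
print(arm.hand_in())"
```

```text
the job is handed in; nothing more can be done
None
```

The bevel gear is standing hub up in the free half of the tray, and I handed in with the gripper holding the lever about 2 mm from the middle of the green, at about 15 s of the 54 s allowed; no verdict came back.

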